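Stack and bolt in a spares case

TASK

Take the red-lidded case out of the two-slot rack, stand it upright on the open bench, let go and take it again by its other pair of sides, then stack it squarely, sides flush, on the white-lidded case between the uprights of the yellow carrier. Let go, then push the sliding bolt across over it until its tip is fully home in the keeper. Do not drop the case, and leave the case in the other slot, the bronze cover, the two brass valve bodies and the rubber boot where they are.

Things in the scene. Friction and masses are not known exactly. Their poses are not given: they have to be found in the camera images.
- case_red: The case to stack: closed grey steel box with a red lid, 50 mm (its x) by 66 mm (its y) by 75 mm high, 0.24 to 0.5 kg, smooth upright sides, flat top. Origin: centre of its underside, z up. It starts upright in one of the rack's two slots (either one), its axes along the rack's.
- rack: Fixed steel two-slot rack. Origin: centre of its underside. Floor plate 64 (x) by 168 (y) by 8 mm; upright walls 6 mm thick, 50 mm long in x, at y = -78, 0, +78 mm, tops 86 mm above the bench (3 mm above a case). Slots 72 mm wide centred at y = -39 and +39 mm, open at the top and both x ends: a case there can be gripped only on its sides 50 mm apart (closing along the rack's x).
- case_white: Bystander, leave alone: same box as case_red but with a white lid, in the other slot of the rack.
- carrier: Fixed yellow carrier for a column of cases. Origin: underside of its base, on the column's axis. Base 10 mm thick, x -45 to +45, y -210 to +65 mm. Two uprights (44 mm wide in x, 6 mm thick, inner faces at y = -29 and +29 mm, tops 160 mm above the bench) leave a 58 mm gap, open at the top and both x sides. A level track, 34 mm wide, top at 162 mm, carries the bolt at y -29 to -205 mm.
- stack_place (a point): Where the underside's centre of the stacked case_red belongs: on the carrier's axis, 85 mm above the bench (case top then at 160 mm). Axes as the carrier's. The case fits the gap only with its 50 mm across it (its x along the carrier's y, either way round); there it can be held only on its sides 66 mm apart (fingers closing along the carrier's x).
- case_base: White-lidded case like case_red, loose, already standing in the carrier as the foot of the column, its underside 10 mm and its top 85 mm above the bench, its x axis along the carrier's +y. Origin: centre of its underside.
- bolt (a joint): Travel in m of the sliding bolt along the carrier's +y: 0 = drawn back, 0.104 = end stop, fully home, tip 23 mm inside the keeper. Starts at 0 to 0.02, clear of the column; stays where left; about 3 N moves it. A steel rod 12 mm thick, axis 169.5 mm above the bench, passing 3.5 mm above a well stacked case. Guide straps, 24 mm wide in x, at y -30 to -68 mm, tops 178.5 mm high.
- bolt_knob (a point): Point on the bolt's upright black knob, 199.5 mm above the bench: the knob is a cylinder of 16 mm diameter from 175.5 to 218.5 mm above the bench, free to be pinched from above or pushed. At bolt travel q it stands at x = 0, y = -0.184 + q in the carrier's frame. Axes as the carrier's.
- bolt_tip (a point): Tip of the bolt rod, on its axis; at travel q at y = -0.052 + q in the carrier's frame.
- keeper (a point): Mouth of the keeper (two steel straps, 24 mm wide in x, at carrier y +29 to +54 mm, tops 178.5 mm above the bench) on the +y upright, on the bolt's axis, 169.5 mm above the bench.
- cover: Bystander: bronze regulator cover, a round flanged dome, 110 mm diameter, 52 mm high. Origin: centre of its underside.
- valve_a: Bystander: brass needle valve body, hex bar 34 mm across flats, 95 mm long plus a 12 mm spigot, lying on a flat along its x. Origin: under its middle.
- valve_b: Bystander: second brass needle valve body, as valve_a.
- boot: Bystander: black ribbed rubber boot, 72 mm diameter, 90 mm high. Origin: centre of its underside.

How it is judged:
On the way, in this order (a step that is already met when the one before it is completed fails the run):
1. the red-lidded case stands upright on the bench itself, let go (height (world z) of case_red below 0.005 m and angle between case_red's own z axis and vertical below 0.06 rad and linear speed of case_red below 0.02 m/s and contact force between case_red and the fingers below 0.1 N), for 0.15 s.
2. the red-lidded case is stacked squarely on the case in the carrier and let go, the bolt not yet across (z of case_red in the frame of carrier between 0.081 and 0.089 m and y of case_red in the frame of case_base between -0.007 and 0.007 m and y of case_red in the frame of carrier between -0.008 and 0.008 m and x of case_red in the frame of carrier between -0.01 and 0.01 m and angle between the x axis of case_red and the y axis of carrier, either way round below 0.1 rad and angle between case_red's own z axis and vertical below 0.06 rad and x of case_base in the frame of carrier between -0.008 and 0.008 m and z of case_base in the frame of carrier between 0.006 and 0.014 m and linear speed of case_red below 0.02 m/s and contact force between case_red and the fingers below 0.1 N and value of joint bolt below 0.03 m), for 0.2 s.
3. the bolt's tip is fully in the keeper (value of joint bolt above 0.098 m), for 0.2 s.
At the end, for the whole second after the job is handed in: The red-lidded case rests released and still on the case in the carrier, within 7 mm of flush and 0.1 rad of square; both cases stand within 8 mm (the red one 10 mm along x) of the column axis; the bolt is at rest, its travel above 98 mm (tip 17 mm or more inside the keeper) (z of case_red in the frame of carrier between 0.081 and 0.089 m and y of case_red in the frame of case_base between -0.007 and 0.007 m and y of case_red in the frame of carrier between -0.008 and 0.008 m and x of case_red in the frame of carrier between -0.01 and 0.01 m and angle between the x axis of case_red and the y axis of carrier, either way round below 0.1 rad and angle between case_red's own z axis and vertical below 0.06 rad and x of case_base in the frame of carrier between -0.008 and 0.008 m and z of case_base in the frame of carrier between 0.006 and 0.014 m and linear speed of case_red below 0.02 m/s and contact force between case_red and the fingers below 0.1 N and value of joint bolt above 0.098 m and velocity of joint bolt below 0.01 m/s); the robot touches nothing.
It fails at once if the red-lidded case is dropped (falls freely at over 0.5 m/s) (contact force between case_red and the fingers below 0.1 N and linear speed of case_red above 0.5 m/s).
It fails at once if the white-lidded case in the rack, the cover, a valve body or the boot is moved more than 20 mm (distance of any of case_white, cover, valve_a, valve_b, boot from where it was at the start of the episode above 0.02 m).
It also fails if it takes over 58 s, if anything falls off the work surface, if the arm or the gripper's body presses on something with over 40 N, if the wrist force passes 120 N, or if a joint passes its speed limit or range.

ROBOT

A 6-joint arm with a two-finger parallel gripper is mounted at the origin on the work surface. World frame = base frame: x ahead of the robot, y to its left, z up, the work surface at z = 0. Lengths are in m, angles in rad, forces in N, time in s.
With the tool pointing down it reaches from about 0.275 to 0.85 m from the base axis. Payload 5.2 kg.
Tool frame: the origin (TCP) lies at the very end of the fingers, on their centre line; the grasp point (between the pads) lies 19 mm behind it (ctrl.hold_point_z is the distance from the TCP to the grasp point, in m); z points along the fingers, y is the direction in which the jaws open and shut (so a half turn about z gives the same grasp; the last joint's range is limited). The gripper opens to 85 mm and grips with 20 to 120 N. Pads are 22 mm wide; open, the fingers measure 114 mm over their backs; the gripper's body (76 mm by 85 mm) begins 54 mm behind the grasp point. The pads swing forward as they close: fully open they stand 13 mm farther back than shut.
Start: joints at [-1.454, 0.259, 1.535, -0, 1.348, -0.203], TCP at [0.173, -0.522, 0.231] pointing down, gripper open.
Joint ranges: [-3.14, 3.14], [-0.91, 2.08], [0.19, 2.58], [-1.22, 4.36], [0.22, 2.71], [-3.12, 3.12]. Speed limits (rad/s): [2.57, 2.57, 3.14, 3.14, 3.14, 3.14].

INTERFACE

Orientations are given as [roll, pitch, yaw] about the fixed x, y, z axes, in that order (R = Rz(yaw) Ry(pitch) Rx(roll)).
In Python, from plant import ctrl gives the robot as it stands. The module is installed in compiled form; this text tells all that it offers.
- The arm moves only by the tool servo_tool, never from a script. Its argument "targets" is a list of rows, each a list of 3 entries, a list of its own where there are three numbers: the shift along the tool's x, y, z in m, then the turn, a rotation vector about the tool's x, y, z in rad, then the opening, from 0 (shut) to 1 (fully open). A call has 1 to 5 rows; each row shifts and turns the commanded pose from where the row before left it, along the tool's axes as they then stand; what a row does not reach is not made up. A row lasts 1/8 s, in which the tool goes at most 62.5 mm and 10.7 degrees, less where a joint would pass 70% of its speed; a pose out of reach is approached as far as the arm can. A call with a gripper value outside its range is refused whole. The fingers move at their own pace and stop on an object; the grip force is fixed at half the most. Time passes only in rows, so rows that do not move let the fingers close. It gives the time, the measured TCP pose, the force and the opening at its end, in the units of the state.
- ctrl.get_obs(): the state, without advancing time (a new reading comes with each control period).
- ctrl.get_image(name): name is "scene" or "side" or "wrist"; returns a dict with "img" (384x512x3 uint8, red, green, blue), "range_z" (384x512 float32, m along the optical axis (not along the pixel's ray), 0 where there is no reading), "fx", "fy", "cx", "cy" (pixels), "rvec" (rotation vector, rad) and "tvec" (3), from world to camera coordinates, as OpenCV has them. Camera axes: x right, y down, z forward; pixel columns grow to the right and rows downward; lengths in m; the calibration is good to about 2 mm. A picture is of the moment at which its call begins.
- ctrl.finish_job(): hands the job in, once; it reports no verdict.
The state is a dict: "time_s": time; "q": joint angles; "dq": joint speeds; "joint_efforts": joint torques, N m; "ee_pos": TCP position; "eef_rot": TCP orientation; "wrist_force": force on the tool from outside, world axes, zero at the start; "moment": the same for the moment, N m; "gripper_width": finger opening in m.
Only numpy, scipy, OpenCV 4.12 (cv2) and the standard library are available. Lean on these libraries where they do the work, as an engineer would, in place of code of your own. Each camera call takes 0.05 s, during which the arm holds its last target.

## Working session

There is one attempt and no reset: what is moved stays moved. The work goes in short steps, Python scripts to look and compute and a tool call to move; the robot and the scene stay as the last step left them, time stands still between calls to the robot, and variables do not carry over. Pictures are saved under pics/ and viewed, and the job is handed in when it is done.

Besides the shell and the picture viewer there is one more tool, called after "Emit:" as name(argument=value, ...), one argument or row to a line, values as JSON. servo_tool: Moves the arm, as the interface text tells. Its arguments: {"type":"object","properties":{"targets":{"type":"array","items":{"type":"array"}}},"required":["targets"]}

```bash
mkdir -p pics; cat > h.py <<'E'
import numpy as np, cv2
from plant import ctrl
def grab(name,fn=None):
    d=ctrl.get_image(name)
    if fn: cv2.imwrite('pics/'+fn,d['img'][:,:,::-1])
    return d
def cloud(d):
    R=cv2.Rodrigues(np.array(d['rvec'],float))[0];t=np.array(d['tvec'],float).reshape(3)
    z=d['range_z'];v,u=np.mgrid[:z.shape[0],:z.shape[1]]
    P=np.stack([(u-d['cx'])/d['fx']*z,(v-d['cy'])/d['fy']*z,z],-1)
    W=(P-t)@R
    W[z<=0]=np.nan
    return W
def fwd(d,X):
    R=cv2.Rodrigues(np.array(d['rvec'],float))[0];t=np.array(d['tvec'],float).reshape(3)
    p=np.atleast_2d(X)@R.T+t
    return np.c_[p[:,0]/p[:,2]*d['fx']+d['cx'],p[:,1]/p[:,2]*d['fy']+d['cy']]
E
python3 - <<'E'
from h import *
import pickle
o=ctrl.get_obs();print({k:np.round(v,3) for k,v in o.items()}, ctrl.hold_point_z)
D={}
for n in ['scene','side','wrist']:
    D[n]=grab(n,n+'0.png'); d=D[n]
    R=cv2.Rodrigues(np.array(d['rvec'],float))[0];print(n,-R.T@np.array(d['tvec']).reshape(3),R[2])
pickle.dump(D,open('d0.pkl','wb'))
E
```

```text
{'time_s': np.float64(0.0), 'q': array([-1.454,  0.259,  1.536, -0.   ,  1.348, -0.203]), 'dq': array([ 0.001, -0.001, -0.001,  0.001,  0.001,  0.   ]), 'joint_efforts': array([-0.0000e+00, -4.4604e+01, -2.9057e+01, -0.0000e+00,  1.2000e-02,
       -0.0000e+00]), 'ee_pos': array([ 0.173, -0.522,  0.23 ]), 'eef_rot': array([-3.14, -0.  ,  0.32]), 'wrist_force': array([ 0.602, -0.177,  0.702]), 'moment': array([-0.031,  0.014,  0.01 ]), 'gripper_width': np.float64(0.086)} 0.0187
scene [ 1.26517308 -0.45332411  1.06593178] [-0.56332061  0.39528297 -0.72554894]
side [0.48350504 1.34905873 1.16655101] [ 0.0572918  -0.77901564 -0.62438152]
wrist [ 0.24627793 -0.4977996   0.37389218] [-0.28489893 -0.09201975 -0.95413048]
```

View pics/scene0.png

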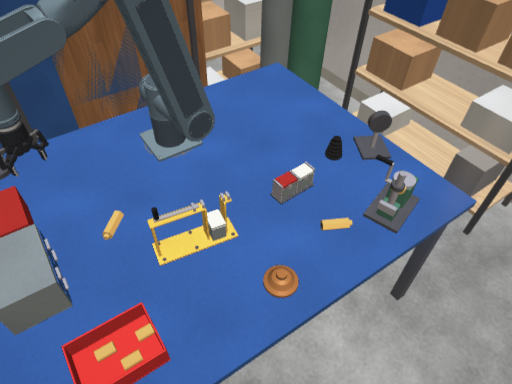

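View pics/side0.png

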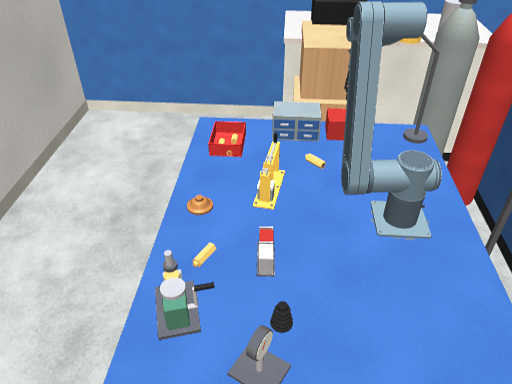

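View pics/wrist0.png

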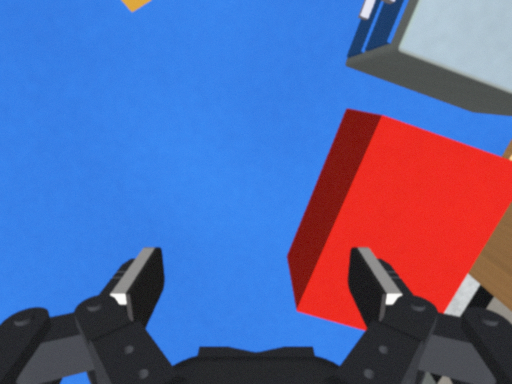

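The scene view shows the rack at about (293,182), with the red lid on its left half. The carrier is at about (195,235), with its bolt drawn back to the left and the knob at (155,213). Next I measure these from depth.

```bash
cat > m.py <<'E'
from h import *
import pickle
D=pickle.load(open('d0.pkl','rb'))
for n in ['scene','side']:
    d=D[n];W=cloud(d);hsv=cv2.cvtColor(d['img'],cv2.COLOR_RGB2HSV);H,S,V=[hsv[...,i].astype(int) for i in range(3)]
    box=(W[...,0]>0.3)&(W[...,0]<0.85)&(W[...,1]>-0.5)&(W[...,1]<0.5)
    red=box&((H<6)|(H>174))&(S>150)&(W[...,2]>0.07)&(W[...,2]<0.1)
    wh=box&(S<60)&(V>150)&(W[...,2]>0.076)&(W[...,2]<0.094)
    yel=box&(H>20)&(H<32)&(S>150)
    blk=box&(V<70)&(W[...,2]>0.17)&(W[...,2]<0.225)
    print(n)
    for nm,m in [('red',red),('white',wh),('yelbase',yel&(W[...,2]<0.02)&(W[...,2]>0.004)),('yeltop',yel&(W[...,2]>0.15)),('knob',blk)]:
        k,l,st,c=cv2.connectedComponentsWithStats(m.astype(np.uint8))
        for i in range(1,k):
            if st[i,4]<12: continue
            P=W[l==i]; r=cv2.minAreaRect((P[:,:2]*1000).astype(np.float32))
            print(nm,st[i,4],np.round(c[i]),'med',np.round(np.median(P,0),4),'rect',np.round(np.array(r[0]),1),np.round(r[1],1),round(r[2],1),'z',np.round(np.nanpercentile(P[:,2],[5,95]),3))
E
python3 m.py
python3 - <<'E'
import sys;sys.path.insert(0,'.')
from h import *
import pickle
D=pickle.load(open('d0.pkl','rb'))
s=D['scene']['img'][150:275,135:330,::-1];cv2.imwrite('pics/crop1.png',cv2.resize(s,None,fx=4,fy=4,interpolation=cv2.INTER_CUBIC))
s=D['side']['img'][130:290,180:340,::-1];cv2.imwrite('pics/crop2.png',cv2.resize(s,None,fx=3.7,fy=3.7,interpolation=cv2.INTER_CUBIC))
E
```

```text
scene
red 176 [286. 179.] med [0.5294 0.2145 0.0829] rect [527.9 216.6] [50.5 67.8] 1.5 z [0.079 0.087]
white 205 [302. 171.] med [0.5269 0.2914 0.0831] rect [524.9 293.4] [54.  87.4] 2.1 z [0.079 0.087]
white 14 [277. 182.] med [0.526  0.1764 0.0848] rect [526.8 177. ] [40.6  8.6] 11.5 z [0.082 0.088]
white 56 [388. 205.] med [0.8218 0.4225 0.0894] rect [820.2 428.5] [56.4 28.1] 17.4 z [0.086 0.093]
white 249 [215. 219.] med [ 0.5509 -0.0947  0.0853] rect [546.7 -94. ] [52.4 68.6] 82.8 z [0.081 0.089]
yelbase 1250 [189. 243.] med [ 0.5346 -0.1998  0.0099] rect [ 533.5 -166.8] [270.7  91.3] 81.0 z [0.006 0.013]
yeltop 224 [174. 217.] med [ 0.5312 -0.2234  0.1622] rect [ 525.6 -210.4] [171.4  35.7] 81.6 z [0.159 0.165]
knob 57 [155. 213.] med [ 0.5213 -0.273   0.2064] rect [ 519.2 -272.5] [12.2 14.8] 56.7 z [0.182 0.219]
side
red 146 [266. 235.] med [0.5293 0.2172 0.0822] rect [529.6 211.6] [43.8 70.1] 2.6 z [0.078 0.086]
white 14 [258. 184.] med [ 0.5783 -0.0873  0.082 ] rect [579.1 -89.1] [ 8.2 37.8] 3.7 z [0.078 0.087]
white 35 [272. 184.] med [ 0.5239 -0.087   0.0831] rect [520.8 
[... 159 characters left out ...]
 med [0.5269 0.2979 0.0821] rect [527.2 293. ] [46.1 92.3] 2.7 z [0.078 0.087]
white 14 [179. 272.] med [0.8012 0.4165 0.0879] rect [802.6 416. ] [ 6.4 20.9] 36.2 z [0.078 0.092]
yelbase 20 [264. 201.] med [ 0.5539 -0.062   0.0138] rect [551.5 -60.6] [11.5 44.2] 81.9 z [0.006 0.019]
yelbase 19 [264. 207.] med [ 0.5498 -0.0305  0.0064] rect [548.7 -30.5] [ 9.8 73.2] 80.8 z [0.005 0.011]
yeltop 22 [268. 164.] med [ 0.5386 -0.1232  0.1559] rect [ 538.6 -123.2] [37.  16.6] 2.4 z [0.151 0.161]
yeltop 15 [265. 175.] med [ 0.552  -0.0408  0.1594] rect [544.4 -45.3] [48.4 20.4] 38.4 z [0.154 0.164]
knob 26 [275. 137.] med [ 0.5184 -0.2645  0.2027] rect [ 518.5 -265.8] [ 9.5 20.7] 1.5 z [0.183 0.217]
```

View pics/crop1.png

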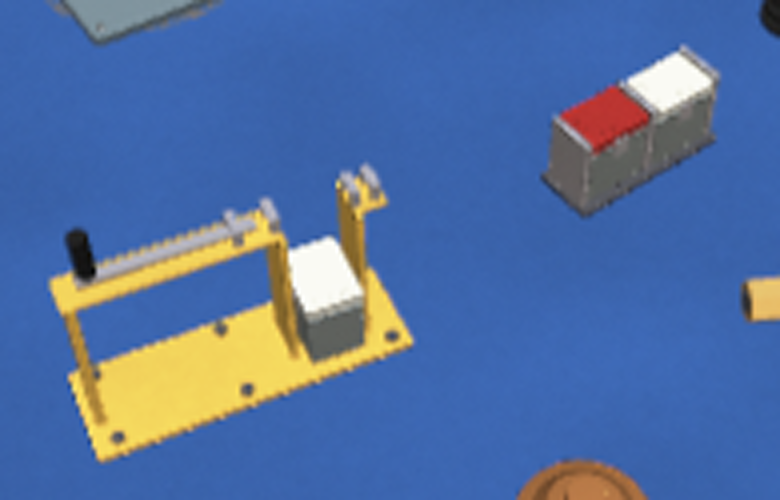

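View pics/crop2.png

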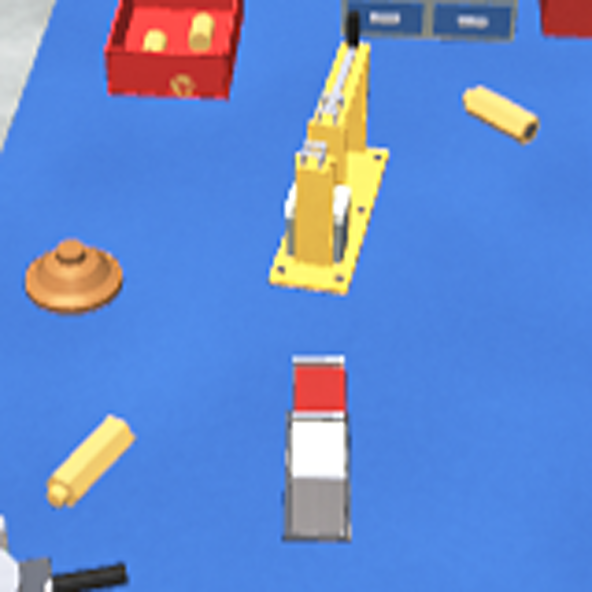

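```bash
cat >> h.py <<'E'
def plan(xyz,yaw,op,n,start=None):
    o=ctrl.get_obs();p=np.array(o['ee_pos']);y=o['eef_rot'][2]
    if start is not None: p=np.array(start[:3],float);y=start[3]
    xyz=np.array(xyz,float);dy=(yaw-y+np.pi)%(2*np.pi)-np.pi
    rows=[]
    for i in range(n):
        a=y+dy*i/n;d=(xyz-p)/n
        s=[d[0]*np.cos(a)+d[1]*np.sin(a), d[0]*np.sin(a)-d[1]*np.cos(a), -d[2]]
        rows.append([[round(float(v),4) for v in s],[0,0,round(float(-dy/n),4)],op])
    print('t',round(float(o['time_s']),2),np.round(p,4),'yaw',round(float(y),4))
    for i in range(0,n,5): print(rows[i:i+5])
E
python3 -c "
from h import *
plan([0.545,-0.15,0.33],1.414,1,10)"
```

```text
t 0.15 [ 0.1729 -0.5217  0.2307] yaw 0.3197
[[[0.047, -0.0236, -0.0099], [0, 0, -0.1094], 1], [[0.0493, -0.0183, -0.0099], [0, 0, -0.1094], 1], [[0.051, -0.0128, -0.0099], [0, 0, -0.1094], 1], [[0.0521, -0.0072, -0.0099], [0, 0, -0.1094], 1], [[0.0526, -0.0014, -0.0099], [0, 0, -0.1094], 1]]
[[[0.0524, 0.0043, -0.0099], [0, 0, -0.1094], 1], [[0.0516, 0.01, -0.0099], [0, 0, -0.1094], 1], [[0.0502, 0.0156, -0.0099], [0, 0, -0.1094], 1], [[0.0482, 0.021, -0.0099], [0, 0, -0.1094], 1], [[0.0457, 0.0261, -0.0099], [0, 0, -0.1094], 1]]
```

Emit:
servo_tool(
  targets=[
    [[0.047, -0.024, -0.02], [0, 0, -0.11], 1],
    [[0.049, -0.018, -0.02], [0, 0, -0.11], 1],
    [[0.051, -0.013, -0.02], [0, 0, -0.11], 1],
    [[0.052, -0.007, -0.02], [0, 0, -0.11], 1],
    [[0.053, -0.001, -0.02], [0, 0, -0.11], 1],
  ],
)

```text
time_s: 0.78
ee_pos: [0.3599, -0.3347, 0.3318]
eef_rot: [-3.141, -0.0, 0.873]
wrist_force: [0.2, -0.7, -0.2]
gripper_width: 0.0856
```

Emit:
servo_tool(
  targets=[
    [[0.052, 0.004, 0], [0, 0, -0.11], 1],
    [[0.052, 0.01, 0], [0, 0, -0.11], 1],
    [[0.05, 0.016, 0], [0, 0, -0.11], 1],
    [[0.048, 0.021, 0], [0, 0, -0.11], 1],
    [[0.046, 0.026, 0], [0, 0, -0.104], 1],
  ],
)

```text
time_s: 1.4
ee_pos: [0.5451, -0.1482, 0.331]
eef_rot: [-3.141, 0.0, 1.417]
wrist_force: [0.5, -1.5, -0.0]
gripper_width: 0.0855
```

```bash
python3 -c "
from h import *
import pickle
d=grab('wrist','w1.png');pickle.dump(d,open('w1.pkl','wb'))
plan([0.530,0.18,0.25],1.571+0.035,1,8)"
```

```text
t 1.45 [ 0.5486 -0.1432  0.3306] yaw 1.4254
[[[0.0396, -0.0082, 0.0101], [0, 0, -0.0226], 1], [[0.0398, -0.0073, 0.0101], [0, 0, -0.0226], 1], [[0.04, -0.0064, 0.0101], [0, 0, -0.0226], 1], [[0.0401, -0.0055, 0.0101], [0, 0, -0.0226], 1], [[0.0402, -0.0045, 0.0101], [0, 0, -0.0226], 1]]
[[[0.0403, -0.0036, 0.0101], [0, 0, -0.0226], 1], [[0.0404, -0.0027, 0.0101], [0, 0, -0.0226], 1], [[0.0404, -0.0018, 0.0101], [0, 0, -0.0226], 1]]
```

View pics/w1.png

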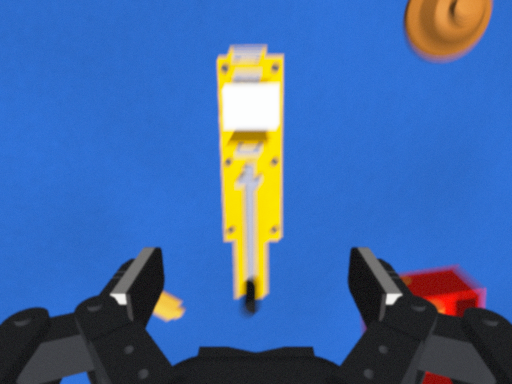

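The wrist view shows the carrier, slightly blurred because the arm was still settling: white lid at (250,107), knob at (250,295). I take it again now the arm is settled and measure.

```bash
cat > m2.py <<'E'
from h import *
import pickle,sys
d=grab('wrist','w2.png');pickle.dump(d,open('w2.pkl','wb'))
print(ctrl.get_obs()['ee_pos'],ctrl.get_obs()['eef_rot'])
W=cloud(d);hsv=cv2.cvtColor(d['img'],cv2.COLOR_RGB2HSV);H,S,V=[hsv[...,i].astype(int) for i in range(3)]
yel=(H>20)&(H<32)&(S>150); wh=(S<60)&(V>170)
z=W[...,2]
for nm,m in [('base',yel&(z<0.016)&(z>0.004)),('top',yel&(abs(z-.161)<0.01)),('white',wh&(abs(z-.085)<0.008)),('steel',(S<110)&(z>.164)&(z<.185)),('knob',(V<80)&(z>.2)&(z<.23))]:
    k,l,st,c=cv2.connectedComponentsWithStats(m.astype(np.uint8))
    for i in range(1,k):
        if st[i,4]<40: continue
        P=W[l==i]; r=cv2.minAreaRect((P[:,:2]*1000).astype(np.float32))
        print(nm,st[i,4],np.round(c[i]),'med',np.round(np.median(P,0),4),'rect',np.round(np.array(r[0]),1),np.round(r[1],1),round(r[2],1))
E
python3 m2.py
```

```text
[ 0.54662191 -0.14553033  0.33040946] [-3.14135558e+00 -2.39018261e-03  1.42116786e+00]
base 1147 [221. 164.] med [ 0.4931 -0.1772  0.0104] rect [ 498.2 -160.9] [271.8  18.5] 81.2
base 2119 [269. 164.] med [ 0.563  -0.1887  0.0105] rect [ 562.9 -170.6] [272.4  32.2] 82.7
top 578 [243.  78.] med [ 0.5512 -0.0544  0.1625] rect [550.2 -52.6] [26.2 42.5] 81.6
top 2863 [244. 224.] med [ 0.5283 -0.2     0.1625] rect [ 527.6 -210.2] [175.8  43.3] 82.0
white 2319 [246. 115.] med [ 0.5455 -0.0925  0.086 ] rect [545.6 -93.2] [49.2 65.9] 81.6
steel 289 [241.  67.] med [ 0.5513 -0.0458  0.179 ] rect [551.2 -45.6] [ 7.8 23.6] 81.4
steel 242 [242.  87.] med [ 0.549  -0.0623  0.1791] rect [549.  -62.3] [ 6.8 23.1] 81.6
steel 216 [242. 161.] med [ 0.5385 -0.1283  0.179 ] rect [ 538.5 -128.2] [ 7.9 22.8] 81.1
steel 1422 [243. 227.] med [ 0.5279 -0.1939  0.1753] rect [ 528.1 -203.9] [127.3  22.6] 82.4
knob 307 [242. 311.] med [ 0.5178 -0.2662  0.2172] rect [ 516.6 -270.4] [15.3 13.7] 70.4
```

View pics/w2.png

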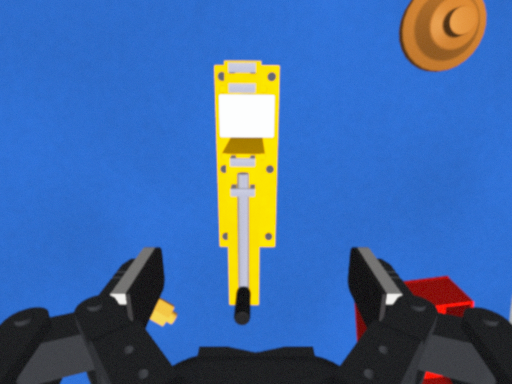

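Sharp this time. Lid at (246,115), keeper straps at (241,67) and (242,87), knob at (242,311). That puts the column axis at about (0.5438, -0.0949) with carrier yaw -8.5°, the base case within 2 mm of it, and q≈0.008. Next, the rack.

Emit:
servo_tool(
  targets=[
    [[0.04, -0.008, 0.01], [0, 0, -0.0225], 1],
    [[0.04, -0.007, 0.01], [0, 0, -0.0225], 1],
    [[0.04, -0.006, 0.01], [0, 0, -0.0225], 1],
    [[0.04, -0.005, 0.01], [0, 0, -0.0225], 1],
    [[0.04, -0.005, 0.01], [0, 0, -0.0225], 1],
  ],
)

```text
time_s: 2.12
ee_pos: [0.5352, 0.0532, 0.2808]
eef_rot: [-3.141, 0.0, 1.526]
wrist_force: [1.1, 0.4, 0.3]
gripper_width: 0.0855
```

Emit:
servo_tool(
  targets=[
    [[0.04, -0.004, 0.01], [0, 0, -0.0225], 1],
    [[0.04, -0.003, 0.01], [0, 0, -0.0225], 1],
    [[0.04, -0.002, 0.01], [0, 0, -0.0225], 1],
    [[0, 0, 0], [0, 0, 0], 1],
    [[0, 0, 0], [0, 0, 0], 1],
  ],
)

```text
time_s: 2.75
ee_pos: [0.5293, 0.1721, 0.2512]
eef_rot: [-3.141, 0.001, 1.593]
wrist_force: [-0.2, 0.0, 0.1]
gripper_width: 0.0853
```

```bash
cat > m3.py <<'E'
from h import *
import pickle,sys
d=grab('wrist',sys.argv[1]);pickle.dump(d,open('w3.pkl','wb'))
o=ctrl.get_obs();print(o['time_s'],o['ee_pos'],o['eef_rot'])
W=cloud(d);hsv=cv2.cvtColor(d['img'],cv2.COLOR_RGB2HSV);H,S,V=[hsv[...,i].astype(int) for i in range(3)]
z=W[...,2];zt=float(sys.argv[2])
for nm,m in [('red',((H<6)|(H>174))&(S>150)&(abs(z-zt)<.008)),('white',(S<60)&(V>170)&(abs(z-zt)<0.009)),('steel',(S<60)&(z>.070)&(z<.095))]:
    k,l,st,c=cv2.connectedComponentsWithStats(m.astype(np.uint8))
    for i in range(1,k):
        if st[i,4]<60: continue
        P=W[l==i]; r=cv2.minAreaRect((P[:,:2]*1000).astype(np.float32))
        print(nm,st[i],np.round(c[i]),'med',np.round(np.median(P,0),4),'rect',np.round(np.array(r[0]),1),np.round(r[1],1),round(r[2],1))
E
python3 m3.py w3.png 0.083
```

```text
2.8 [0.52955198 0.17179237 0.25145674] [3.14146115e+00 6.22590448e-04 1.59266224e+00]
red [ 228   90   52   70 3427] [254. 124.] med [0.5275 0.2175 0.0841] rect [527.4 215.6] [48.4 65.4] 2.8
white [ 224    0   58   78 4283] [253.  37.] med [0.5252 0.2934 0.0841] rect [524.8 292.1] [50.2 63.1] 2.4
white [228  81  54   8 351] [254.  84.] med [0.5265 0.2538 0.0865] rect [526.9 253.9] [49.1  5.7] 3.1
white [232 164  50   7 265] [257. 167.] med [0.5311 0.1762 0.0865] rect [530.6 175.9] [48.7  6. ] 3.4
steel [ 224    0   58   78 4292] [253.  38.] med [0.5252 0.2934 0.0841] rect [524.8 292.1] [50.2 63.1] 2.4
steel [228  80  54   9 373] [254.  84.] med [0.5265 0.254  0.0865] rect [526.9 254. ] [49.1  6. ] 3.2
steel [232 160  50  11 442] [257. 165.] med [0.531  0.178  0.0859] rect [530.6 176.4] [48.7  6.7] 3.6
```

View pics/w3.png

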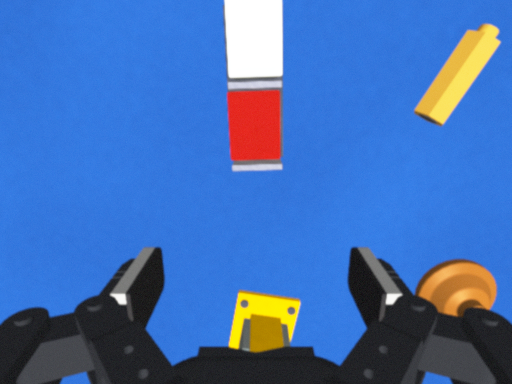

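The red lid at (254,124) gives the case centre at (0.5275, 0.2155) and rack yaw at about 0.047. Approach and descend.

```bash
python3 -c "
from h import *
plan([0.5276,0.2155,0.15],1.618,1,3)"
```

```text
t 2.8 [0.5296 0.1718 0.2515] yaw 1.5927
[[[0.0146, -0.0003, 0.0338], [0, 0, -0.0084], 1], [[0.0146, -0.0002, 0.0338], [0, 0, -0.0084], 1], [[0.0146, -0.0001, 0.0338], [0, 0, -0.0084], 1]]
```

Emit:
servo_tool(
  targets=[
    [[0.0146, -0.0002, 0.034], [0, 0, -0.0085], 1],
    [[0.0146, -0.0002, 0.034], [0, 0, -0.0085], 1],
    [[0.0146, -0.0002, 0.034], [0, 0, -0.0085], 1],
    [[0, 0, 0], [0, 0, 0], 1],
    [[0, 0, 0], [0, 0, 0], 1],
  ],
)

```text
time_s: 3.42
ee_pos: [0.5285, 0.2157, 0.1507]
eef_rot: [3.14, 0.0, 1.618]
wrist_force: [-0.4, -0.0, -0.5]
gripper_width: 0.0856
```

```bash
python3 -c "
from h import *
grab('wrist','w4.png')
plan([0.5276,0.2155,0.034],1.618,1,4)"
```

```text
t 3.48 [0.5289 0.2158 0.1512] yaw 1.618
[[[-0.0001, -0.0003, 0.0293], [0, 0, -0.0], 1], [[-0.0001, -0.0003, 0.0293], [0, 0, -0.0], 1], [[-0.0001, -0.0003, 0.0293], [0, 0, -0.0], 1], [[-0.0001, -0.0003, 0.0293], [0, 0, -0.0], 1]]
```

View pics/w4.png

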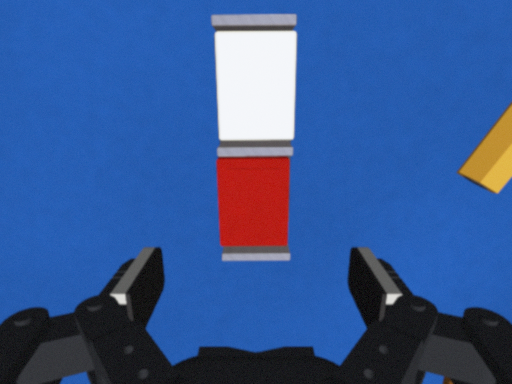

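The lid is centred at x≈254 between the fingers, whose centre is at 256. Descend and close.

Emit:
servo_tool(
  targets=[
    [[0, -0.0003, 0.03], [0, 0, 0], 1],
    [[0, -0.0003, 0.03], [0, 0, 0], 1],
    [[0, -0.0003, 0.03], [0, 0, 0], 1],
    [[0, -0.0003, 0.027], [0, 0, 0], 1],
    [[0, 0, 0], [0, 0, 0], 1],
  ],
)

```text
time_s: 4.1
ee_pos: [0.5259, 0.2158, 0.0321]
eef_rot: [-3.14, 0.0, 1.618]
wrist_force: [-0.8, 1.0, -0.2]
gripper_width: 0.0852
```

Emit:
servo_tool(
  targets=[
    [[0, 0, 0], [0, 0, 0], 0],
    [[0, 0, 0], [0, 0, 0], 0],
    [[0, 0, 0], [0, 0, 0], 0],
    [[0, 0, 0], [0, 0, 0], 0],
    [[0, 0, 0], [0, 0, 0], 0],
  ],
)

```text
time_s: 4.72
ee_pos: [0.5275, 0.2168, 0.0343]
eef_rot: [3.138, -0.0, 1.619]
wrist_force: [-0.3, -1.1, 6.6]
gripper_width: 0.0494
```

Emit:
servo_tool(
  targets=[
    [[0, 0, -0.01], [0, 0, 0], 0],
    [[0, 0, -0.025], [0, 0, 0], 0],
    [[0, 0, -0.03], [0, 0, 0], 0],
    [[0, 0, -0.03], [0, 0, 0], 0],
    [[0, 0, -0.025], [0, 0, 0], 0],
  ],
)

```text
time_s: 5.35
ee_pos: [0.526, 0.2166, 0.154]
eef_rot: [3.141, -0.0, 1.619]
wrist_force: [0.4, -0.8, -3.4]
gripper_width: 0.0496
```

```bash
python3 -c "
from h import *
d=grab('side');cv2.imwrite('pics/s5.png',cv2.resize(d['img'][130:290,180:340,::-1],None,fx=3.7,fy=3.7))
plan([0.43,0.06,0.13],1.4226+1.5708,0,15)"
```

```text
t 5.4 [0.5279 0.2171 0.1574] yaw 1.6196
[[[-0.0101, -0.007, 0.0018], [0, 0, -0.0916], 0], [[-0.0095, -0.0079, 0.0018], [0, 0, -0.0916], 0], [[-0.0087, -0.0088, 0.0018], [0, 0, -0.0916], 0], [[-0.0079, -0.0095, 0.0018], [0, 0, -0.0916], 0], [[-0.0069, -0.0102, 0.0018], [0, 0, -0.0916], 0]]
[[[-0.006, -0.0108, 0.0018], [0, 0, -0.0916], 0], [[-0.005, -0.0113, 0.0018], [0, 0, -0.0916], 0], [[-0.0039, -0.0117, 0.0018], [0, 0, -0.0916], 0], [[-0.0028, -0.012, 0.0018], [0, 0, -0.0916], 0], [[-0.0017, -0.0122, 0.0018], [0, 0, -0.0916], 0]]
[[[-0.0006, -0.0123, 0.0018], [0, 0, -0.0916], 0], [[0.0005, -0.0123, 0.0018], [0, 0, -0.0916], 0], [[0.0017, -0.0122, 0.0018], [0, 0, -0.0916], 0], [[0.0028, -0.012, 0.0018], [0, 0, -0.0916], 0], [[0.0039, -0.0117, 0.0018], [0, 0, -0.0916], 0]]
```

View pics/s5.png

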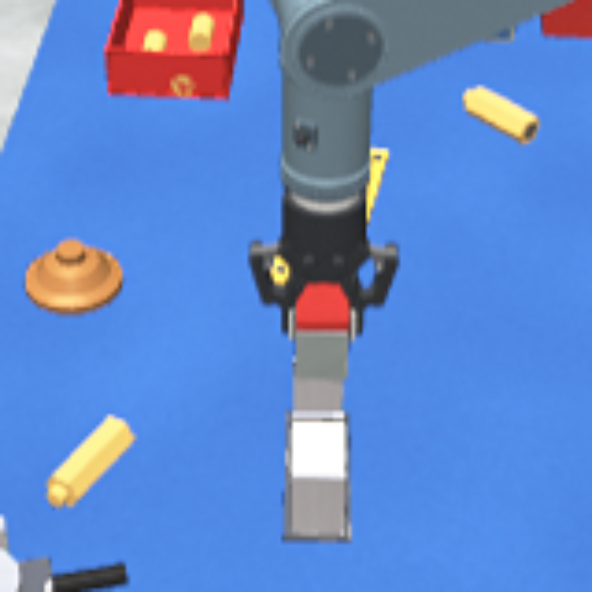

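The red case is held clear above the slot and looks upright. Carry and turn it towards (0.43, 0.06).

Emit:
servo_tool(
  targets=[
    [[-0.0101, -0.007, 0.002], [0, 0, -0.0916], 0],
    [[-0.0095, -0.008, 0.002], [0, 0, -0.0916], 0],
    [[-0.0087, -0.009, 0.002], [0, 0, -0.0916], 0],
    [[-0.008, -0.0095, 0.002], [0, 0, -0.0916], 0],
    [[-0.007, -0.01, 0.002], [0, 0, -0.0916], 0],
  ],
)

```text
time_s: 6.02
ee_pos: [0.4927, 0.1637, 0.1419]
eef_rot: [-3.141, -0.0, 2.08]
wrist_force: [-0.7, -0.6, -4.0]
gripper_width: 0.0494
```

Emit:
servo_tool(
  targets=[
    [[-0.006, -0.011, 0.002], [0, 0, -0.0916], 0],
    [[-0.005, -0.011, 0.002], [0, 0, -0.0916], 0],
    [[-0.004, -0.012, 0.002], [0, 0, -0.0916], 0],
    [[-0.003, -0.012, 0.002], [0, 0, -0.0916], 0],
    [[-0.002, -0.012, 0.002], [0, 0, -0.0916], 0],
  ],
)

```text
time_s: 6.65
ee_pos: [0.4605, 0.1111, 0.132]
eef_rot: [-3.141, -0.001, 2.538]
wrist_force: [0.6, 0.9, -3.7]
gripper_width: 0.0494
```

Emit:
servo_tool(
  targets=[
    [[-0.001, -0.012, 0.005], [0, 0, -0.0916], 0],
    [[0, -0.012, 0.01], [0, 0, -0.0916], 0],
    [[0.002, -0.012, 0.015], [0, 0, -0.0916], 0],
    [[0.003, -0.012, 0.02], [0, 0, -0.0916], 0],
    [[0.004, -0.012, 0.015], [0, 0, -0.0916], 0],
  ],
)

```text
time_s: 7.28
ee_pos: [0.4282, 0.0591, 0.0665]
eef_rot: [3.142, -0.001, 2.996]
wrist_force: [-1.1, -0.7, -2.7]
gripper_width: 0.0492
```

```bash
python3 -c "
from h import *
plan([0.43,0.06,0.028],1.4226+1.5708,0,3)"
```

```text
t 7.28 [0.4282 0.0591 0.0665] yaw 2.9964
[[[-0.0005, 0.0004, 0.0128], [0, 0, 0.001], 0], [[-0.0005, 0.0004, 0.0128], [0, 0, 0.001], 0], [[-0.0005, 0.0004, 0.0128], [0, 0, 0.001], 0]]
```

Emit:
servo_tool(
  targets=[
    [[0, 0, 0.015], [0, 0, 0.001], 0],
    [[0, 0, 0.012], [0, 0, 0.001], 0],
    [[0, 0, 0.006], [0, 0, 0.001], 0],
    [[0, 0, 0], [0, 0, 0], 0],
    [[0, 0, 0], [0, 0, 0], 0],
  ],
)

```text
time_s: 7.9
ee_pos: [0.4295, 0.0594, 0.0347]
eef_rot: [3.142, 0.001, 2.991]
wrist_force: [-0.2, 0.2, -3.3]
gripper_width: 0.0493
```

Emit:
servo_tool(
  targets=[
    [[0, 0, 0.003], [0, 0, 0], 0],
    [[0, 0, 0.002], [0, 0, 0], 0],
    [[0, 0, 0.0015], [0, 0, 0], 0],
    [[0, 0, 0.001], [0, 0, 0], 0],
    [[0, 0, 0], [0, 0, 0], 0],
  ],
)

```text
time_s: 8.52
ee_pos: [0.429, 0.0593, 0.0267]
eef_rot: [-3.142, -0.0, 2.99]
wrist_force: [-0.2, -0.2, -2.8]
gripper_width: 0.0494
```

Emit:
servo_tool(
  targets=[
    [[0, 0, 0.001], [0, 0, 0], 0],
    [[0, 0, 0.001], [0, 0, 0], 0],
    [[0, 0, 0], [0, 0, 0], 0],
  ],
)

```text
time_s: 8.9
ee_pos: [0.4293, 0.0593, 0.0262]
eef_rot: [-3.142, 0.001, 2.99]
wrist_force: [-5.1, -0.8, 15.3]
gripper_width: 0.0495
```

The case is on the bench, with 15 N of upward contact. Release and rise.

Emit:
servo_tool(
  targets=[
    [[0, 0, 0], [0, 0, 0], 1],
    [[0, 0, 0], [0, 0, 0], 1],
    [[0, 0, 0], [0, 0, 0], 1],
    [[0, 0, 0], [0, 0, 0], 1],
    [[0, 0, 0], [0, 0, 0], 1],
  ],
)

```text
time_s: 9.52
ee_pos: [0.4291, 0.0593, 0.0247]
eef_rot: [-3.142, -0.0, 2.99]
wrist_force: [0.1, 1.2, 0.7]
gripper_width: 0.0852
```

Emit:
servo_tool(
  targets=[
    [[0, 0, -0.02], [0, 0, 0], 1],
    [[0, 0, -0.04], [0, 0, 0], 1],
    [[0, 0, -0.04], [0, 0, 0], 1],
    [[0, 0, -0.03], [0, 0, 0], 1],
    [[0, 0, 0], [0, 0, 0], 1],
  ],
)

```text
time_s: 10.15
ee_pos: [0.4308, 0.0591, 0.157]
eef_rot: [3.141, 0.005, 2.99]
wrist_force: [0.1, 0.2, -0.2]
gripper_width: 0.0855
```

```bash
python3 m3.py w6.png 0.075; python3 -c "
from h import *
plan([0.43,0.06,0.16],1.4226,1,9)"
```

```text
10.2 [0.42967488 0.05923374 0.15546718] [3.14153864e+00 2.32065038e-03 2.99034439e+00]
red [ 222  151   67   84 5389] [255. 192.] med [0.427  0.0595 0.0761] rect [429.9  59.2] [48.2 64.5] 81.4
steel [501 242  11  59 510] [507. 270.] med [0.5246 0.2504 0.075 ] rect [525.  252.2] [49.2  6.1] 2.6
steel [405 259  18  38 480] [414. 278.] med [0.5149 0.1725 0.0828] rect [517.6 174.1] [25.1  6.4] 1.0
steel [ 74 372  15  10 116] [ 81. 377.] med [ 0.5686 -0.1151  0.0857] rect [ 568.1 -115.6] [12.7 12.2] 82.5
t 10.2 [0.4297 0.0592 0.1555] yaw 2.9903
[[[-0.0, 0.0001, -0.0005], [0, 0, 0.1742], 1], [[-0.0, 0.0001, -0.0005], [0, 0, 0.1742], 1], [[0.0, 0.0001, -0.0005], [0, 0, 0.1742], 1], [[0.0, 0.0001, -0.0005], [0, 0, 0.1742], 1], [[0.0, 0.0001, -0.0005], [0, 0, 0.1742], 1]]
[[[0.0001, 0.0001, -0.0005], [0, 0, 0.1742], 1], [[0.0001, 0.0001, -0.0005], [0, 0, 0.1742], 1], [[0.0001, 0.0001, -0.0005], [0, 0, 0.1742], 1], [[0.0001, 0.0, -0.0005], [0, 0, 0.1742], 1]]
```

View pics/w6.png

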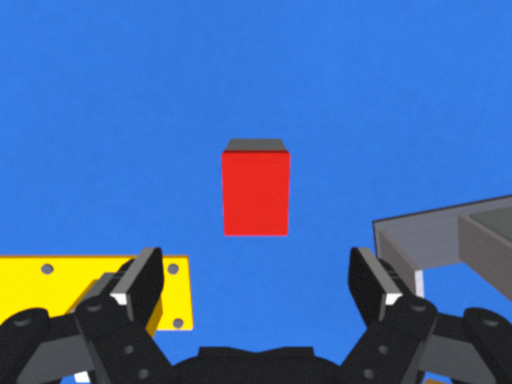

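The case stands upright and released: lid at (255,192), centre (0.430, 0.059), edge angle 81.4°. Turn back and take it by its other sides.

Emit:
servo_tool(
  targets=[
    [[0, 0, 0], [0, 0, 0.1742], 1],
    [[0, 0, 0], [0, 0, 0.1742], 1],
    [[0, 0, 0], [0, 0, 0.1742], 1],
    [[0, 0, 0], [0, 0, 0.1742], 1],
    [[0, 0, 0], [0, 0, 0.1742], 1],
  ],
)

```text
time_s: 10.82
ee_pos: [0.428, 0.0594, 0.1531]
eef_rot: [-3.139, -0.002, 2.113]
wrist_force: [0.1, -0.5, 0.5]
gripper_width: 0.0856
```

Emit:
servo_tool(
  targets=[
    [[0, 0, 0], [0, 0, 0.1742], 1],
    [[0, 0, 0], [0, 0, 0.1742], 1],
    [[0, 0, 0], [0, 0, 0.1742], 1],
    [[0, 0, 0], [0, 0, 0.1742], 1],
    [[0, 0, 0], [0, 0, 0], 1],
  ],
)

```text
time_s: 11.45
ee_pos: [0.4281, 0.0594, 0.1534]
eef_rot: [-3.139, 0.0, 1.424]
wrist_force: [0.2, 0.3, -0.5]
gripper_width: 0.0853
```

```bash
python3 m3.py w7.png 0.075; python3 -c "
from h import *
plan([0.43,0.0592,0.032],1.421,1,4)"
```

```text
11.5 [0.42830818 0.05935892 0.15363875] [-3.13917129e+00  5.85654693e-05  1.42605883e+00]
red [ 215  163   90   66 5645] [259. 196.] med [0.4315 0.0621 0.076 ] rect [431.5  60. ] [49.5 64.5] 81.6
steel [350   0  67  15 510] [374.   5.] med [0.5145 0.1729 0.0824] rect [526.2 172.8] [ 5.6 41.7] 85.4
t 11.5 [0.4283 0.0594 0.1536] yaw 1.4261
[[[0.0, 0.0004, 0.0304], [0, 0, 0.0013], 1], [[0.0, 0.0004, 0.0304], [0, 0, 0.0013], 1], [[0.0, 0.0004, 0.0304], [0, 0, 0.0013], 1], [[0.0, 0.0004, 0.0304], [0, 0, 0.0013], 1]]
```

View pics/w7.png

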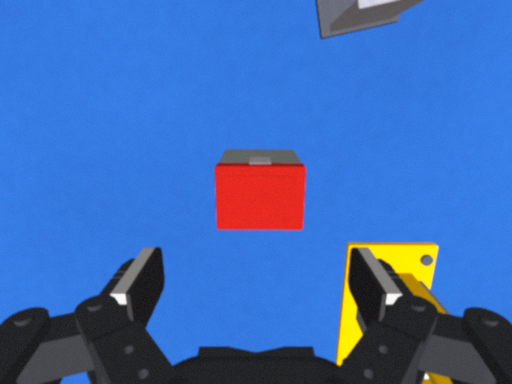

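The lid at (259,196) sits about 2.4 mm to the +tool-y side, so I correct that on the way down.

Emit:
servo_tool(
  targets=[
    [[0, 0.0006, 0.03], [0, 0, 0.001], 1],
    [[0, 0.0006, 0.03], [0, 0, 0.001], 1],
    [[0, 0.0006, 0.03], [0, 0, 0.001], 1],
    [[0, 0.0006, 0.031], [0, 0, 0.001], 1],
    [[0, 0, 0], [0, 0, 0], 1],
  ],
)

```text
time_s: 12.12
ee_pos: [0.4291, 0.0591, 0.0318]
eef_rot: [-3.135, 0.0, 1.421]
wrist_force: [-0.9, -0.2, 0.6]
gripper_width: 0.0857
```

Emit:
servo_tool(
  targets=[
    [[0, 0, 0], [0, 0, 0], 1],
    [[0, 0, 0], [0, 0, 0], 0],
    [[0, 0, 0], [0, 0, 0], 0],
    [[0, 0, 0], [0, 0, 0], 0],
    [[0, 0, 0], [0, 0, 0], 0],
  ],
)

```text
time_s: 12.75
ee_pos: [0.4322, 0.0589, 0.0351]
eef_rot: [3.14, -0.0, 1.419]
wrist_force: [-0.8, 0.1, 5.6]
gripper_width: 0.0653
```

```bash
python3 -c "
from h import *
plan([0.43,0.0592,0.152],1.421,0,4)"
```

```text
t 12.75 [0.4322 0.0589 0.0351] yaw 1.419
[[[-0.0, -0.0005, -0.0292], [0, 0, -0.0005], 0], [[-0.0, -0.0005, -0.0292], [0, 0, -0.0005], 0], [[-0.0, -0.0005, -0.0292], [0, 0, -0.0005], 0], [[-0.0, -0.0005, -0.0292], [0, 0, -0.0005], 0]]
```

Emit:
servo_tool(
  targets=[
    [[0, 0, -0.01], [0, 0, 0], 0],
    [[0, 0, -0.03], [0, 0, 0], 0],
    [[0, 0, -0.05], [0, 0, 0], 0],
    [[0, 0, -0.05], [0, 0, 0], 0],
    [[0, 0, -0.05], [0, 0, 0], 0],
  ],
)

```text
time_s: 13.38
ee_pos: [0.4308, 0.059, 0.2261]
eef_rot: [3.141, -0.0, 1.419]
wrist_force: [0.5, -0.8, -3.2]
gripper_width: 0.0653
```

Emit:
servo_tool(
  targets=[
    [[0, 0, -0.03], [0, 0, 0], 0],
    [[0, 0, -0.01], [0, 0, 0], 0],
    [[0, 0, 0], [0, 0, 0], 0],
  ],
)

```text
time_s: 13.75
ee_pos: [0.4312, 0.059, 0.2637]
eef_rot: [3.141, -0.0, 1.419]
wrist_force: [-0.4, -0.9, -3.8]
gripper_width: 0.0651
```

```bash
python3 -c "
from h import *
for n in ['side','scene']:
  d=grab(n); o=ctrl.get_obs()
  c=fwd(d,np.array(o['ee_pos']))[0].astype(int); print(c)
  cv2.imwrite('pics/a_%s.png'%n,cv2.resize(d['img'][max(c[1]-60,0):c[1]+60,max(c[0]-70,0):c[0]+70,::-1],None,fx=4,fy=4))
print(o['wrist_force'],o['gripper_width'],o['eef_rot'])
plan([0.5447,-0.0948,0.26],1.4226,0,8)"
```

```text
[296 169]
[234 141]
[-0.56801008 -0.44657005 -3.6876329 ] 0.06525518493802031 [-3.13861789e+00  1.06769550e-04  1.41856064e+00]
t 13.85 [0.4305 0.059  0.2623] yaw 1.4186
[[[-0.0168, 0.017, 0.0003], [0, 0, -0.0005], 0], [[-0.0169, 0.017, 0.0003], [0, 0, -0.0005], 0], [[-0.0169, 0.017, 0.0003], [0, 0, -0.0005], 0], [[-0.0169, 0.017, 0.0003], [0, 0, -0.0005], 0], [[-0.0169, 0.017, 0.0003], [0, 0, -0.0005], 0]]
[[[-0.0169, 0.017, 0.0003], [0, 0, -0.0005], 0], [[-0.0169, 0.017, 0.0003], [0, 0, -0.0005], 0], [[-0.0169, 0.017, 0.0003], [0, 0, -0.0005], 0]]
```

View pics/a_side.png

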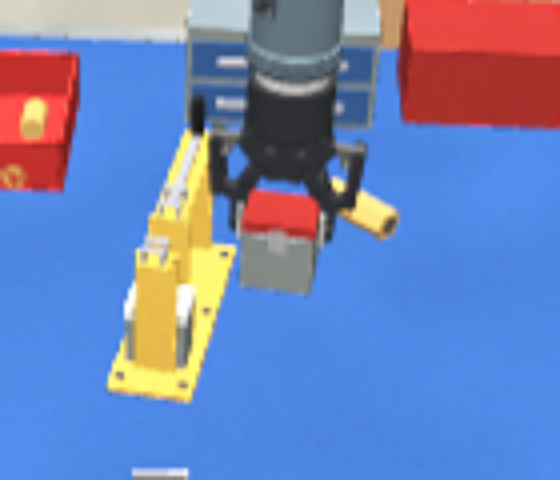

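View pics/a_scene.png

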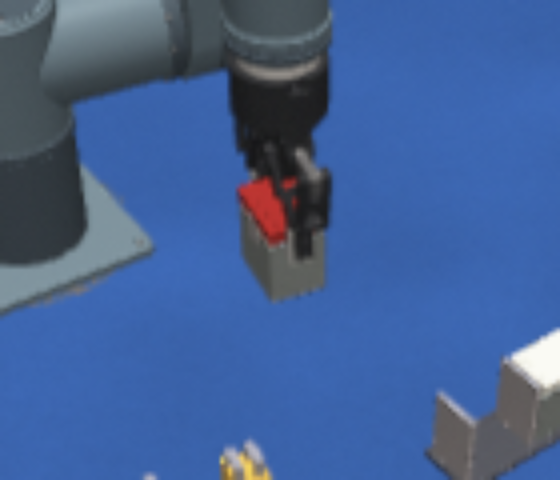

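The case is held and level. Carry it above the column.

Emit:
servo_tool(
  targets=[
    [[-0.017, 0.017, 0], [0, 0, 0], 0],
    [[-0.017, 0.017, 0], [0, 0, 0], 0],
    [[-0.017, 0.017, 0], [0, 0, -0.001], 0],
    [[-0.017, 0.017, 0], [0, 0, -0.001], 0],
    [[-0.017, 0.017, 0], [0, 0, -0.001], 0],
  ],
)

```text
time_s: 14.48
ee_pos: [0.5034, -0.0392, 0.2633]
eef_rot: [-3.141, -0.0, 1.421]
wrist_force: [-0.7, 0.7, -2.9]
gripper_width: 0.0653
```

Emit:
servo_tool(
  targets=[
    [[-0.017, 0.017, 0], [0, 0, -0.001], 0],
    [[-0.017, 0.017, 0], [0, 0, 0], 0],
    [[-0.016, 0.017, 0], [0, 0, 0], 0],
    [[0, 0, 0], [0, 0, 0], 0],
    [[0, 0, 0], [0, 0, 0], 0],
  ],
)

```text
time_s: 15.1
ee_pos: [0.5455, -0.095, 0.2635]
eef_rot: [-3.141, -0.001, 1.422]
wrist_force: [0.3, 0.8, -3.9]
gripper_width: 0.0652
```

```bash
python3 m3.py w8.png 0.302; python3 -c "
from h import *
plan([0.5447,-0.0948,0.2],1.4226,0,4)
d=grab('side');cv2.imwrite('pics/s8.png',cv2.resize(d['img'][100:220,210:330,::-1],None,fx=4.5,fy=4.5))
d=grab('scene');cv2.imwrite('pics/c8.png',cv2.resize(d['img'][150:280,130:280,::-1],None,fx=4.5,fy=4.5))
"
```

```text
15.15 [ 0.54543765 -0.09467846  0.26362992] [-3.14086436e+00 -4.73862400e-04  1.42261920e+00]
red [  167   229   179   123 19868] [256. 288.] med [ 0.5468 -0.0887  0.3043] rect [546.7 -94.6] [50.8 67. ] 81.6
white [236 230  40   2  80] [256. 230.] med [ 0.5498 -0.0701  0.295 ] rect [549.8 -70.2] [ 1.3 15. ] 80.7
white [148 282  14  10  87] [156. 286.] med [ 0.5122 -0.0803  0.308 ] rect [512.1 -80.2] [4.  5.5] 13.4
white [351 282  14  10  84] [355. 286.] med [ 0.5828 -0.0908  0.3079] rect [583.2 -91. ] [5.6 4.5] 41.2
steel [ 224  141   64   44 1838] [257. 169.] med [ 0.5467 -0.0968  0.0861] rect [546.4 -90.6] [44.8 65.5] 81.4
t 15.15 [ 0.5454 -0.0947  0.2636] yaw 1.4226
[[[-0.0001, -0.0002, 0.0159], [0, 0, 0.0], 0], [[-0.0001, -0.0002, 0.0159], [0, 0, 0.0], 0], [[-0.0001, -0.0002, 0.0159], [0, 0, 0.0], 0], [[-0.0001, -0.0002, 0.0159], [0, 0, 0.0], 0]]
```

View pics/w8.png

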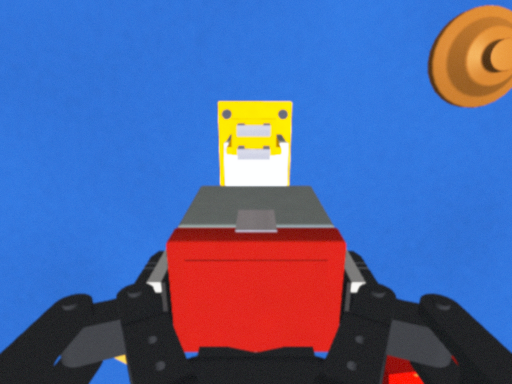

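View pics/s8.png

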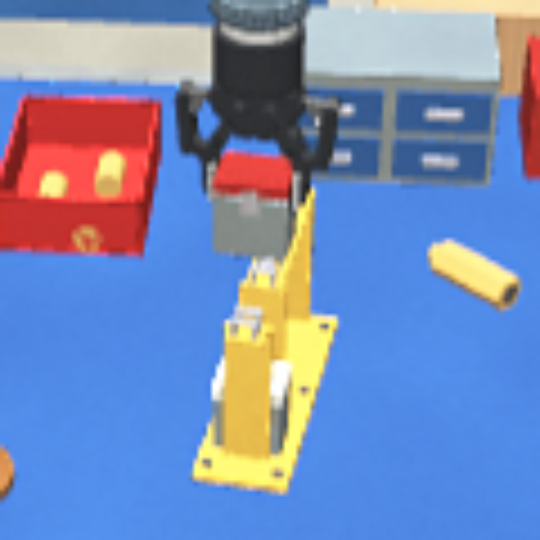

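View pics/c8.png

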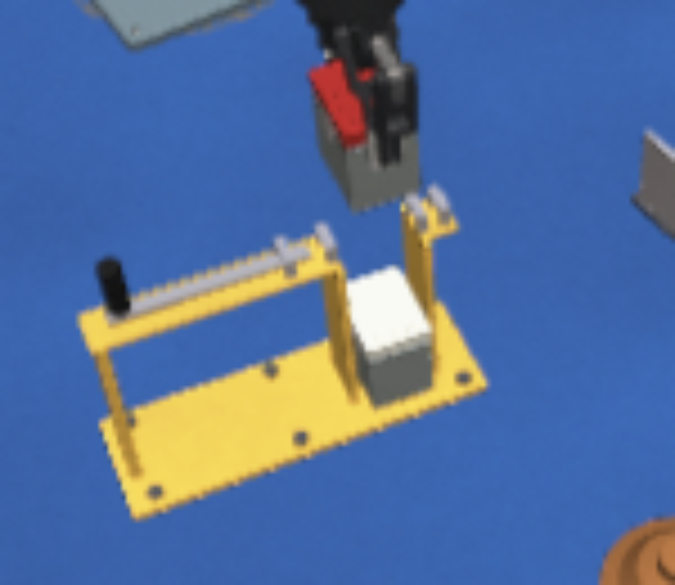

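```bash
python3 -c "
from h import *
import pickle
d=pickle.load(open('w3.pkl','rb'));W=cloud(d);hsv=cv2.cvtColor(d['img'],cv2.COLOR_RGB2HSV);S=hsv[...,1];z=W[...,2]
m=(S<110)&(abs(z-.1785)<.006)
k,l,st,c=cv2.connectedComponentsWithStats(m.astype(np.uint8))
for i in range(1,k):
  if st[i,4]>40:
    P=W[l==i];r=cv2.minAreaRect((P[:,:2]*1000).astype(np.float32));print(st[i],r)
"
```

```text
[237 124  33  12 374] ((551.5155639648438, -45.34344482421875), (7.717748641967773, 22.936174392700195), 81.61003112792969)
[237 147  33  13 386] ((548.9429321289062, -62.301727294921875), (8.151993751525879, 23.33442497253418), 81.3161849975586)
```

The keeper straps at (253,130) and (253,153) agree with the earlier fit. I correct -1 mm in tool y and descend to the gap mouth.

Emit:
servo_tool(
  targets=[
    [[0, -0.0005, 0.016], [0, 0, 0], 0],
    [[0, -0.0005, 0.016], [0, 0, 0], 0],
    [[0, 0, 0.016], [0, 0, 0], 0],
    [[0, 0, 0.012], [0, 0, 0], 0],
    [[0, 0, 0], [0, 0, 0], 0],
  ],
)

```text
time_s: 15.88
ee_pos: [0.5439, -0.0945, 0.2023]
eef_rot: [-3.139, -0.001, 1.422]
wrist_force: [0.2, 0.1, -3.5]
gripper_width: 0.0653
```

```bash
python3 -c "
from h import *
d=grab('side');cv2.imwrite('pics/s9.png',cv2.resize(d['img'][100:220,210:330,::-1],None,fx=4.5,fy=4.5))
d=grab('scene');cv2.imwrite('pics/c9.png',cv2.resize(d['img'][150:280,130:280,::-1],None,fx=4.5,fy=4.5))
plan([0.5445,-0.0948,0.125],1.4226,0,5)
"
```

```text
t 15.97 [ 0.545  -0.0949  0.2039] yaw 1.4225
[[[0.0, -0.0001, 0.0158], [0, 0, -0.0], 0], [[0.0, -0.0001, 0.0158], [0, 0, -0.0], 0], [[0.0, -0.0001, 0.0158], [0, 0, -0.0], 0], [[0.0, -0.0001, 0.0158], [0, 0, -0.0], 0], [[0.0, -0.0001, 0.0158], [0, 0, -0.0], 0]]
```

View pics/c9.png

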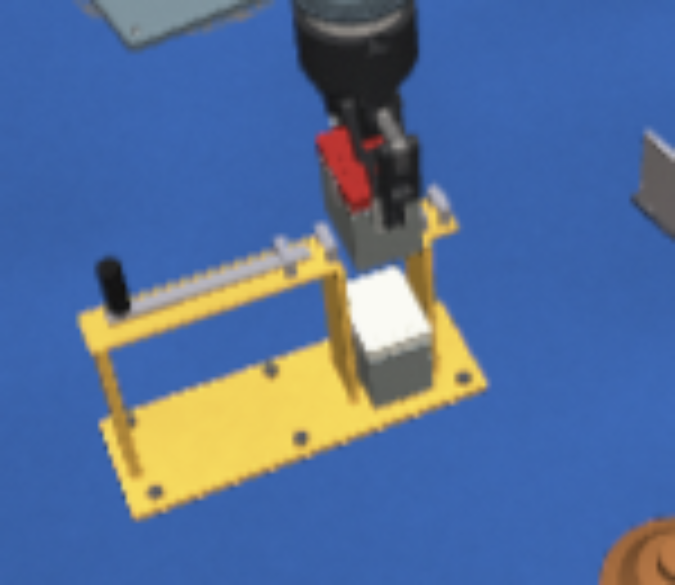

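View pics/s9.png

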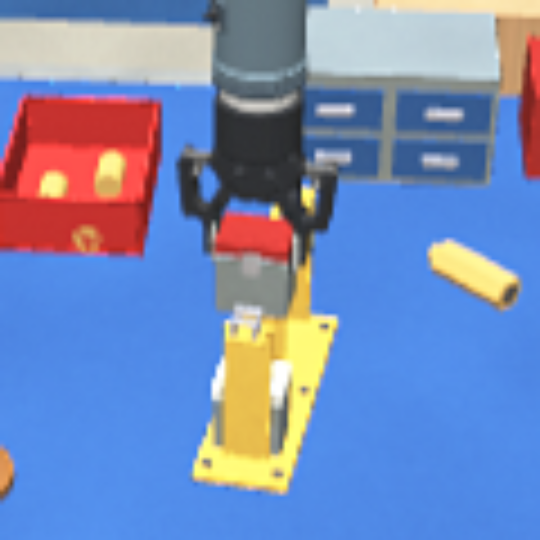

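Both pictures show the case aligned over the gap. Descend slowly.

Emit:
servo_tool(
  targets=[
    [[0, 0, 0.012], [0, 0, 0], 0],
    [[0, 0, 0.012], [0, 0, 0], 0],
    [[0, 0, 0.012], [0, 0, 0], 0],
    [[0, 0, 0.01], [0, 0, 0], 0],
    [[0, 0, 0], [0, 0, 0], 0],
  ],
)

```text
time_s: 16.6
ee_pos: [0.544, -0.0945, 0.1565]
eef_rot: [-3.139, -0.001, 1.422]
wrist_force: [-0.6, 0.8, -3.5]
gripper_width: 0.0649
```

Emit:
servo_tool(
  targets=[
    [[0, 0, 0.01], [0, 0, 0], 0],
    [[0, 0, 0.01], [0, 0, 0], 0],
    [[0, 0, 0.008], [0, 0, 0], 0],
    [[0, 0, 0.004], [0, 0, 0], 0],
    [[0, 0, 0], [0, 0, 0], 0],
  ],
)

```text
time_s: 17.23
ee_pos: [0.5445, -0.0947, 0.1254]
eef_rot: [-3.141, -0.0, 1.423]
wrist_force: [-0.3, -0.0, -3.0]
gripper_width: 0.065
```

Emit:
servo_tool(
  targets=[
    [[0, 0, 0.002], [0, 0, 0], 0],
    [[0, 0, 0.0015], [0, 0, 0], 0],
    [[0, 0, 0.001], [0, 0, 0], 0],
    [[0, 0, 0], [0, 0, 0], 0],
  ],
)

```text
time_s: 17.73
ee_pos: [0.5447, -0.0948, 0.1213]
eef_rot: [3.142, -0.0, 1.422]
wrist_force: [-0.2, -0.7, -3.6]
gripper_width: 0.0653
```

Emit:
servo_tool(
  targets=[
    [[0, 0, 0.001], [0, 0, 0], 0],
    [[0, 0, 0.0007], [0, 0, 0], 0],
    [[0, 0, 0], [0, 0, 0], 0],
  ],
)

```text
time_s: 18.1
ee_pos: [0.5449, -0.0948, 0.1202]
eef_rot: [3.141, 0.0, 1.423]
wrist_force: [-2.1, 1.7, 2.0]
gripper_width: 0.0654
```

It touches down, with the force going from -3.6 to +2 N. Release, then rise.

Emit:
servo_tool(
  targets=[
    [[0, 0, 0.0003], [0, 0, 0], 0],
    [[0, 0, 0], [0, 0, 0], 1],
    [[0, 0, 0], [0, 0, 0], 1],
    [[0, 0, 0], [0, 0, 0], 1],
    [[0, 0, 0], [0, 0, 0], 1],
  ],
)

```text
time_s: 18.73
ee_pos: [0.5447, -0.0948, 0.1192]
eef_rot: [-3.142, -0.0, 1.423]
wrist_force: [-0.1, -0.1, 0.2]
gripper_width: 0.0852
```

Emit:
servo_tool(
  targets=[
    [[0, 0, -0.01], [0, 0, 0], 1],
    [[0, 0, -0.03], [0, 0, 0], 1],
    [[0, 0, -0.05], [0, 0, 0], 1],
    [[0, 0, -0.05], [0, 0, 0], 1],
    [[0, 0, -0.01], [0, 0, 0], 1],
  ],
)

```text
time_s: 19.35
ee_pos: [0.5465, -0.0954, 0.2743]
eef_rot: [3.133, 0.002, 1.423]
wrist_force: [-0.1, 0.6, 0.1]
gripper_width: 0.0858
```

Emit:
servo_tool(
  targets=[
    [[-0.04, 0, 0], [0, 0, 0], 1],
    [[-0.03, 0, 0], [0, 0, 0], 1],
    [[0, 0, 0], [0, 0, 0], 1],
    [[0, 0, 0], [0, 0, 0], 1],
  ],
)

```text
time_s: 19.85
ee_pos: [0.5341, -0.1635, 0.2689]
eef_rot: [-3.141, -0.001, 1.422]
wrist_force: [0.7, 0.2, 0.7]
gripper_width: 0.0851
```

```bash
python3 m3.py w10.png 0.160; sed 's/w2\./w11./' m2.py > m4.py; python3 m4.py; python3 -c "
from h import *
d=grab('scene');cv2.imwrite('pics/c10.png',cv2.resize(d['img'][150:280,130:280,::-1],None,fx=4.5,fy=4.5))"
```

```text
19.9 [ 0.53425678 -0.16319729  0.26904247] [-3.14096832e+00 -7.42990619e-04  1.42280473e+00]
red [ 214   66   86   67 5492] [256.  98.] med [ 0.5457 -0.0935  0.1611] rect [545.5 -94.7] [48.7 64.4] 81.4
[ 0.53434281 -0.16304872  0.2691061 ] [-3.14108741e+00 -6.11728937e-04  1.42332958e+00]
base 229 [223.  52.] med [ 0.5134 -0.0366  0.0105] rect [515.9 -40.4] [27.4 16.1] 82.2
base 255 [287.  51.] med [ 0.5892 -0.047   0.0105] rect [587.1 -51. ] [27.4 16.5] 83.1
base 1224 [227. 193.] med [ 0.4896 -0.2114  0.0105] rect [ 489.2 -214.8] [164.7  16.1] 81.4
base 1388 [282. 193.] med [ 0.5602 -0.2225  0.0105] rect [ 559.9 -225.4] [164.7  17.7] 81.3
top 1017 [255.  42.] med [ 0.5506 -0.0535  0.1625] rect [550.4 -52.8] [27.7 43.5] 81.3
top 63 [254.  60.] med [ 0.5481 -0.0661  0.1615] rect [548. -66.] [ 1.  18.1] 80.9
top 4337 [254. 226.] med [ 0.5278 -0.1968  0.1625] rect [ 527.1 -210.5] [176.1  43.8] 81.8
steel 541 [255.  24.] med [ 0.5515 -0.046   0.1791] rect [551.5 -45.8] [ 8.3 23.4] 81.8
steel 476 [255.  52.] med [ 0.549  -0.0629  0.1791] rect [548.9 -62.7] [ 7.7 23.8] 81.7
steel 354 [254. 149.] med [ 0.539  -0.1283  0.1791] rect [ 539.1 -128.3] [ 7.8 23. ] 81.0
steel 2222 [254. 231.] med [ 0.5283 -0.1923  0.1754] rect [ 526.3 -204.6] [129.1  23.3] 80.3
knob 495 [254. 337.] med [ 0.5183 -0.2657  0.2147] rect [ 517.8 -268.2] [11.3 14.4] 77.3
```

View pics/w10.png

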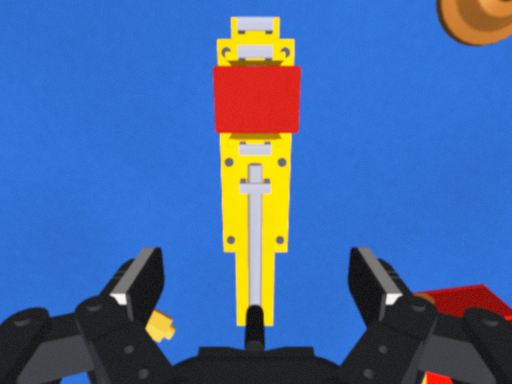

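View pics/c10.png

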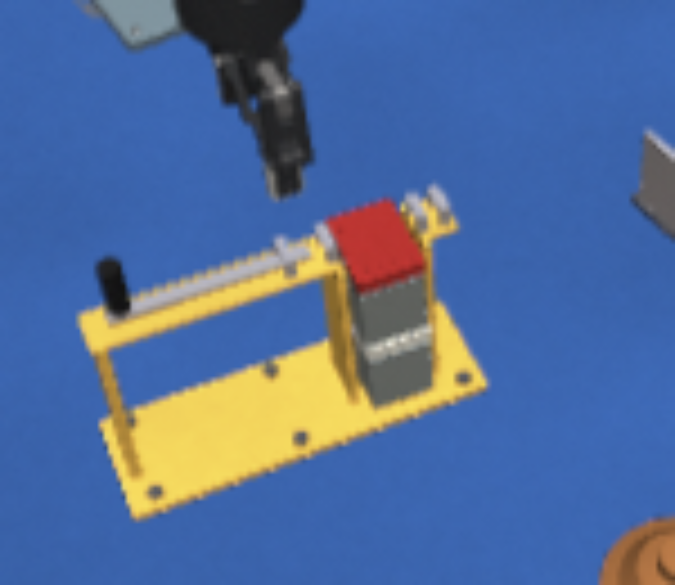

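The red case is stacked: lid at (256,98), centre (0.5455, -0.0947), z 0.161, square and within about 1.5 mm of flush. Next, the knob.

```bash
python3 -c "
from h import *
plan([0.5114,-0.3125,0.27],1.4226,0,4)"
```

```text
t 20.0 [ 0.5344 -0.163   0.2692] yaw 1.4236
[[[-0.0378, -0.0002, -0.0002], [0, 0, 0.0002], 0], [[-0.0378, -0.0002, -0.0002], [0, 0, 0.0002], 0], [[-0.0378, -0.0002, -0.0002], [0, 0, 0.0002], 0], [[-0.0378, -0.0002, -0.0002], [0, 0, 0.0002], 0]]
```

Emit:
servo_tool(
  targets=[
    [[-0.038, 0, 0], [0, 0, 0], 0],
    [[-0.038, 0, 0], [0, 0, 0], 0],
    [[-0.038, 0, 0], [0, 0, 0], 0],
    [[-0.038, 0, 0], [0, 0, 0], 0],
    [[0, 0, 0], [0, 0, 0], 0],
  ],
)

```text
time_s: 20.62
ee_pos: [0.5116, -0.3162, 0.2688]
eef_rot: [-3.141, 0.0, 1.42]
wrist_force: [0.5, 0.9, 0.7]
gripper_width: -0.0001
```

Emit:
servo_tool(
  targets=[
    [[0, 0, 0.02], [0, 0, 0], 0],
    [[0, 0, 0.03], [0, 0, 0], 0],
    [[0, 0, 0.03], [0, 0, 0], 0],
    [[0, 0, 0], [0, 0, 0], 0],
    [[0, 0, 0], [0, 0, 0], 0],
  ],
)

```text
time_s: 21.25
ee_pos: [0.5127, -0.3139, 0.1906]
eef_rot: [3.14, 0.001, 1.424]
wrist_force: [-0.6, 0.3, 0.3]
gripper_width: -0.0002
```

```bash
python3 -c "
from h import *
o=ctrl.get_obs();p=np.array(o['ee_pos'])[:2]-[.5439,-.0949];print(p@[.1478,.989],p@[.989,-.1478],o['eef_rot'])
d=grab('scene');cv2.imwrite('pics/c12.png',cv2.resize(d['img'][150:280,100:260,::-1],None,fx=4.5,fy=4.5))"
```

```text
-0.22120996951495314 0.0015356962616446671 [3.14027907e+00 6.34453430e-04 1.42351547e+00]
```

View pics/c12.png

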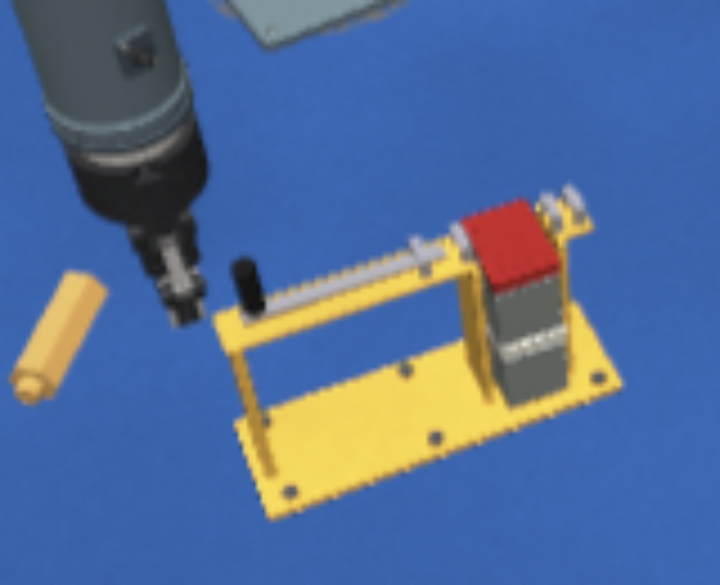

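The closed fingers are behind the knob and in line with the track. Push.

Emit:
servo_tool(
  targets=[
    [[0.012, -0.0015, 0], [0, 0, 0], 0],
    [[0.012, 0, 0], [0, 0, 0], 0],
    [[0.014, 0, 0], [0, 0, 0], 0],
    [[0.014, 0, 0], [0, 0, 0], 0],
    [[0.014, 0, 0], [0, 0, 0], 0],
  ],
)

```text
time_s: 21.92
ee_pos: [0.5206, -0.2482, 0.1899]
eef_rot: [3.14, 0.001, 1.423]
wrist_force: [-0.2, -3.8, 3.2]
gripper_width: 0.0002
```

Emit:
servo_tool(
  targets=[
    [[0.014, 0, 0], [0, 0, 0], 0],
    [[0.012, 0, 0], [0, 0, 0], 0],
    [[0.01, 0, 0], [0, 0, 0], 0],
    [[0.006, 0, 0], [0, 0, 0], 0],
    [[0, 0, 0], [0, 0, 0], 0],
  ],
)

```text
time_s: 22.55
ee_pos: [0.526, -0.206, 0.1888]
eef_rot: [-3.14, -0.002, 1.423]
wrist_force: [0.1, 0.6, 0.2]
gripper_width: 0.0002
```

```bash
python3 -c "
from h import *
o=ctrl.get_obs();p=np.array(o['ee_pos'])[:2]-[.5439,-.0949];print(p@[.1478,.989],p@[.989,-.1478],o['wrist_force'])
d=grab('scene');cv2.imwrite('pics/c13.png',cv2.resize(d['img'][150:280,100:260,::-1],None,fx=4.5,fy=4.5))"
```

```text
-0.11256435188446026 -0.001237973574526706 [0.12726395 0.57905784 0.15722164]
```

View pics/c13.png

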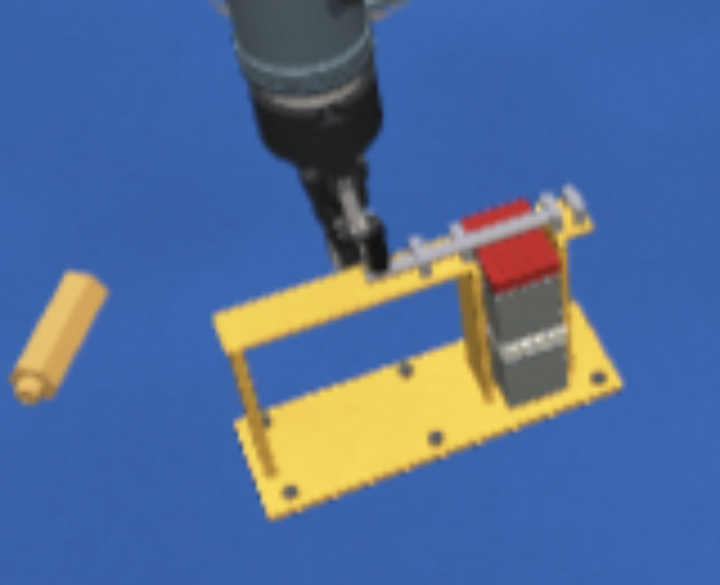

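The bolt now crosses the case, with its tip at the first keeper strap. Keep pushing until the stop.

Emit:
servo_tool(
  targets=[
    [[0.005, 0, 0], [0, 0, 0], 0],
    [[0.004, 0, 0], [0, 0, 0], 0],
    [[0.003, 0, 0], [0, 0, 0], 0],
    [[0, 0, 0], [0, 0, 0], 0],
  ],
)

```text
time_s: 23.1
ee_pos: [0.5281, -0.195, 0.1892]
eef_rot: [-3.141, -0.001, 1.423]
wrist_force: [-0.5, -0.6, -0.2]
gripper_width: 0.0001
```

Emit:
servo_tool(
  targets=[
    [[0.0015, 0, 0], [0, 0, 0], 0],
    [[0.001, 0, 0], [0, 0, 0], 0],
  ],
)

```text
time_s: 23.35
ee_pos: [0.5284, -0.1931, 0.1893]
eef_rot: [-3.141, 0.0, 1.422]
wrist_force: [-2.0, -5.2, -1.8]
gripper_width: -0.0
```

```bash
python3 -c "
from h import *
o=ctrl.get_obs();p=np.array(o['ee_pos'])[:2]-[.5439,-.0949];print(p@[.1478,.989],p@[.989,-.1478],o['wrist_force'])"
```

```text
-0.09944615683379618 -0.0007788416401847676 [-2.03947054 -5.23931879 -1.77570375]
```

Emit:
servo_tool(
  targets=[
    [[0.001, 0, 0], [0, 0, 0], 0],
    [[0.001, 0, 0], [0, 0, 0], 0],
    [[0.001, 0, 0], [0, 0, 0], 0],
  ],
)

```text
time_s: 23.72
ee_pos: [0.5285, -0.1931, 0.1894]
eef_rot: [-3.142, 0.005, 1.422]
wrist_force: [-4.2, -14.4, -4.1]
gripper_width: 0.0005
```

The arm is stalled with force rising to 15 N, so the bolt is on its end stop. Back off, rise and check.

Emit:
servo_tool(
  targets=[
    [[-0.01, 0, 0], [0, 0, 0], 0],
    [[-0.03, 0, 0], [0, 0, 0], 0],
    [[0, 0, -0.04], [0, 0, 0], 0],
    [[0, 0, -0.05], [0, 0, 0], 0],
    [[0, 0, 0], [0, 0, 0], 0],
  ],
)

```text
time_s: 24.35
ee_pos: [0.5254, -0.2305, 0.2844]
eef_rot: [3.132, 0.003, 1.423]
wrist_force: [-1.2, -0.4, -0.6]
gripper_width: 0.0003
```

Emit:
servo_tool(
  targets=[
    [[-0.03, 0, -0.02], [0, 0, 0], 0],
    [[0, 0, 0], [0, 0, 0], 0],
    [[0, 0, 0], [0, 0, 0], 0],
  ],
)

```text
time_s: 24.72
ee_pos: [0.5185, -0.2584, 0.2983]
eef_rot: [-3.14, -0.002, 1.422]
wrist_force: [0.3, 0.1, -0.4]
gripper_width: -0.0
```

```bash
python3 m3.py w14.png 0.160|grep -v steel; python3 m4.py|grep -E 'knob|steel'; python3 -c "
from h import *
d=grab('scene');cv2.imwrite('pics/c14.png',cv2.resize(d['img'][150:280,100:260,::-1],None,fx=4.5,fy=4.5))
W=cloud(d);z=W[...,2];hsv=cv2.cvtColor(d['img'],cv2.COLOR_RGB2HSV);S=hsv[...,1];V=hsv[...,2]
m=(S<80)&(V>150)&(abs(z-.085)<.012)&(abs(W[...,0]-.545)<.08)&(abs(W[...,1]+.095)<.06)
print(m.sum(), np.nanmedian(W[m],0) if m.sum() else '')"
```

```text
24.775 [ 0.51842138 -0.25817721  0.29814015] [-3.14011669e+00 -1.84259168e-03  1.42276427e+00]
red [218   0  31   8 222] [233.   3.] med [ 0.5217 -0.1152  0.1598] rect [ 522.4 -115. ] [ 4.1 23.6] 80.9
red [265   0  35   8 250] [282.   3.] med [ 0.5608 -0.121   0.16  ] rect [ 560.4 -120.7] [ 3.9 26.8] 82.0
steel 1441 [257.  33.] med [ 0.5372 -0.1394  0.1781] rect [ 537.  -141.4] [46.5 23.9] 81.2
steel 51 [257.  91.] med [ 0.531  -0.1826  0.1749] rect [ 530.8 -182.1] [ 3.1 10.5] 81.5
knob 351 [257.  78.] med [ 0.5319 -0.1745  0.2191] rect [ 532.2 -174.5] [13.2 13.2] 81.5
44 [ 0.57662838 -0.09728811  0.08248165]
```

View pics/w14.png

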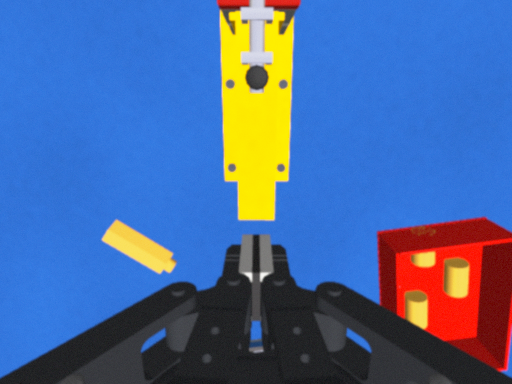

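View pics/c14.png

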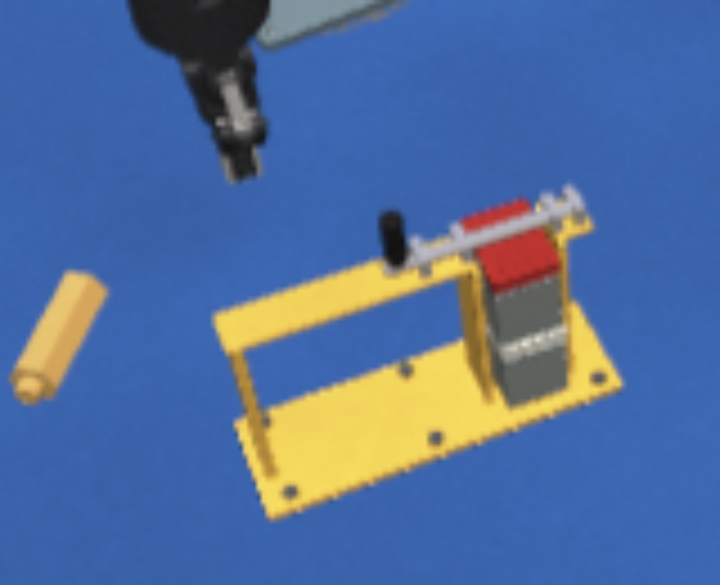

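The knob at (257,78) gives carrier y = -80.5 mm, so bolt travel is about 103.5 mm. The scene view shows the stack unmoved and the gripper clear. Hand in.

```bash
python3 -c "
from h import *
print(ctrl.finish_job(), ctrl.get_obs()['time_s'])"
```

```text
the job is handed in; nothing more can be done
the job is handed in; nothing more can be done
```

I finished the task and handed it in after about 25 s of the 58 s allowed; the hand-in gave no verdict. I took the red-lidded case from the rack by its 50 mm sides, stood it on the bench and let go. I then took it by its 66 mm sides, stacked it on the white-lidded case in the carrier, let go, and pushed the bolt to its end stop.

- **Stack:** measured after release and before the bolt moved, the lid top was at 0.161 m. The red case was about 1.5 mm from flush with the one below and within about 2 mm of the column axis, square to about 0.1°.
- **Bolt:** the arm stalled against the end stop at about 15 N. The knob position afterwards gives a travel of about 103.5 mm, against the 98 mm needed.
- **Final view:** the last scene picture shows the stack unchanged and the gripper clear. No check failed.
- **Not measured again:** after the push I only saw the edge of the red lid up close. I did not measure the cover, valve bodies, boot or other rack case again; I never took the arm to any of them, except that I lifted the red case from beside the rack case.

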